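# Seat the wheel blank and index the fixture to the third stop

## Robot

A 6-joint arm with a two-finger parallel gripper is mounted at the origin on the work surface. World frame = base frame: x ahead of the robot, y to its left, z up, the work surface at z = 0. Lengths are in m, angles in rad, forces in N, time in s.
With the tool pointing down it reaches from about 0.3 to 0.875 m from the base axis. Payload 6.4 kg.
Tool frame: the origin (TCP) lies on the centre line of the jaws, within the pads' length; the fingertips stand 11 mm ahead of it and the grasp point (between the pads) lies 8 mm behind it; z points along the fingers, y is the line along which they close (so a half turn about z gives the same grasp; the last joint's range is limited). The gripper opens to 85 mm and grips with 20 to 120 N. Pads are 22 mm wide; open, the fingers measure 114 mm over their backs; the gripper's body (76 mm by 85 mm) begins 54 mm behind the grasp point. The pads swing forward as they close: fully open they stand 13 mm farther back than shut.
Start: joints at [-1.392, 0.181, 1.607, -0, 1.354, -0.206], TCP at [0.216, -0.533, 0.242] pointing down, gripper open.
Joint ranges: [-2.99, 2.99], [-0.89, 2.07], [0.3, 2.58], [-1.14, 4.28], [0, 2.63], [-3.12, 3.12]. Speed limits (rad/s): [2.57, 2.57, 3.01, 3.14, 3.14, 3.14].

## Interface

Orientations are given as a unit quaternion [x, y, z, w].
In Python, from bench import r gives the robot as it stands.
- The arm moves only by the tool pendant, called after "Request:" as name(argument=value, ...) on one line, values as JSON. Schema: {"type":"object","properties":{"moves":{"type":"object","properties":{"tx":{"type":"array","items":{"type":"number"},"minItems":1,"maxItems":12},"ty":{"type":"array","items":{"type":"number"},"minItems":1,"maxItems":12},"tz":{"type":"array","items":{"type":"number"},"minItems":1,"maxItems":12},"rx":{"type":"array","items":{"type":"number"},"minItems":1,"maxItems":12},"ry":{"type":"array","items":{"type":"number"},"minItems":1,"maxItems":12},"rz":{"type":"array","items":{"type":"number"},"minItems":1,"maxItems":12}},"additionalProperties":false,"required":["tx","ty","tz","rx","ry","rz"]},"jaw":{"type":"number"},"force":{"type":"number"},"only":{"type":"string"},"quiet":{"type":"boolean"},"lines":{"type":"string"}},"required":["moves"],"additionalProperties":false}. moves is an object with one list for each field, all of the same length, 1 to 12, a row being the entries at one place: tx, ty, tz (the shift in units of 50 mm), rx, ry, rz (a rotation vector in rad); each row is the pose to reach, as a shift and turn from the pose commanded when the call began, along the tool's axes at that moment; what a row does not reach only later rows make up. A row lasts 1/12 s, in which the tool goes at most 0.0417 m and 0.125 rad, less where a joint would pass 70% of its speed; a pose out of reach is approached as far as the arm can. jaw is the finger opening in m, set as the call begins (left out keeps the last). The fingers move at their own pace and stop on an object; force is the grip in N (left out, the last holds). Time passes only in rows, so rows that do not move let the fingers close. The tool returns the time, the measured TCP pose, the force, the opening and the grip force at its end. only (a regular expression) keeps the lines of the reply that match it, lines (a string "A,B") keeps lines A to B, and quiet returns only ok. Input that does not fit is refused with a message, and nothing moves.
- r.read_state(): the state, without advancing time (a new reading comes with each control period).
- r.capture(name): name is "scene" or "side" or "wrist"; returns the picture (420x560x3 uint8, red, green, blue); there is no depth.
- r.camera_model(name): a dict with "K" (3x3 intrinsics, pixels), "R" (3x3) and "t" (3): a world point X has camera coordinates R X + t. Camera axes: x right, y down, z forward; pixel columns grow to the right and rows downward; lengths in m; the calibration is good to about 2 mm. A picture is of the moment at which its call begins: read the wrist's pose just before it. camera_model takes no time and is no camera call; for the wrist camera it gives the pose at the moment of the call.
- r.hand_in(): hands the job in; it is judged then, once.
The state is a dict: "t": time; "qpos": joint angles; "qvel": joint speeds; "joint_efforts": joint torques, N m; "position": TCP position; "tcp_rot": TCP orientation; "ft_force": force on the tool from outside, world axes, zero at the start; "ft_torque": the same for the moment, N m; "grip_width": finger opening in m; "finger_force": force on a finger pad.
Only numpy, scipy, OpenCV 4.12 (cv2) and the standard library are available. Lean on these libraries where they do the work, as an engineer would, in place of code of your own. Each camera call takes 0.05 s, during which the arm holds its last target. There are 200 camera calls.

## Task

On the indexing fixture, press the aluminium wheel blank straight down until it is fully home on its spindle. Then grip the black knob and turn it clockwise, feeling the clicks, to its third stop counted from the anticlockwise end stop (the end stop itself is zero, and the knob may start at zero or at the first stop), without running on towards the fourth. Finish while still gripping the knob at that stop, so that the hole can be drilled, and leave the jars, the bottle and the wooden jig standing where they are.

Things in the scene. Friction and masses are not known exactly. Their poses are not given: they have to be found in the camera images.
- fixture: Grey bench fixture fixed to the table, base plate 150 (x) by 280 (y) by 15 mm; origin at the centre of its underside, z up; place and yaw vary. On it, along its own y: at +80 mm the spindle with the wheel blank, at -80 mm an 82 mm square housing, top 45 mm above the table, with the knob on it. Knob and spindle are geared 1:1.
- knob (a joint): Knob angle (rad): 0 at its anticlockwise end stop, grows clockwise seen from above; other end stop 2.13. It clicks into a stop every 0.419 (24 degrees): 0, 0.419, 0.838, 1.257 (the third), 1.676, 2.094. Leaving a stop takes about 0.2 N m; let go between stops it snaps to the nearer. It starts at stop 0 or 1.
- knob_grip (a point): On the knob's axis at grip height, 78 mm above the table; turns with the knob. Black bar 46 mm long (point x), 14 mm thick (point y), 34 mm tall on a round skirt of 52 mm diameter; bar top 8 mm above this point, skirt top 25 mm below. White line on the bar's -x half = pointer; white ticks on the housing mark the stops, longest = zero. At joint 0 the bar lies along the fixture's x, pointer to its -x.
- wheel (a joint): How far the wheel blank has been pressed down (m): 0 = standing 8 mm proud of its seat, 0.008 = fully home. It starts at 0 to 0.004. A tight sliding fit: it moves at about 8 N, stays where it is left and stops hard when home; press with 12 to 20 N.
- wheel_top (a point): Centre of the flat top of the wheel blank's hub, where to press; 83 mm above the table when 8 mm proud, 75 mm when home. The blank is plain aluminium: rim 80 mm diameter, 18 mm thick, with a hub of 34 mm diameter rising 16 mm above the rim, and a ring of 14 drilled holes; the one gap in the ring comes under the drill guide at the third stop.
- guide (a point): Tip of the steel drill guide, fixed on the fixture: a 16 mm wide arm, top 80 mm above the table, that reaches in over the blank's rim from the fixture's +x side to 29 mm from the spindle axis, on a post 18 mm across. This point: middle of the arm's inner end.
- jar_a: Small amber jar with white cap, 34 mm diameter, 45 mm high, loose; origin at the centre of its underside. Leave alone.
- jar_b: Small amber jar with black cap, 34 mm diameter, 45 mm high, loose; origin at the centre of its underside. Leave alone.
- oiler: Yellow plastic bottle, 44 mm diameter, 110 mm high, loose; origin at the centre of its underside. Leave alone.
- jig: Wooden board 70 by 100 by 14 mm with two upright steel pins to 32 mm high, loose; origin at the centre of its underside. Leave alone.

How it is judged:
By the outcome, as a careful person would: the job done as asked, in the order asked, and still so for the second after the job is handed in, while the arm keeps its last pose, push and grip.
It also fails if it takes over 48 s, if anything falls off the work surface, if the arm or the gripper's body presses on something with over 40 N, if the wrist force passes 120 N, or if a joint passes its speed limit or range.

## Working session

There is one attempt and no reset: what is moved stays moved. The work goes in short steps, Python scripts to look and compute and a tool call to move; the robot and the scene stay as the last step left them, time stands still between calls to the robot, and variables do not carry over. Pictures are saved under pics/ and viewed, at most 10 in all, crops included, and the job is handed in when it is done.

```bash
ls; mkdir -p pics
```

Run:
```python
from bench import r
import cv2,numpy as np
s=r.read_state();print(s['t'],s['position'],s['tcp_rot'],s['grip_width'])
a=r.capture("scene");b=r.capture("side")
for n,i in(("scene",a),("side",b)):
    cv2.imwrite(f"pics/{n}0.png",i[:,:,::-1]);m=r.camera_model(n);print(n,m['K'],-m['R'].T@m['t'])
```

```text
bench.py
pics
0.0 [ 0.21575783 -0.53238949  0.24136081] [ 9.81544897e-01  1.91229682e-01 -9.30576238e-06 -9.07235082e-04] 0.08513358392401506
scene [[483.25502592   0.         273.43784801]
 [  0.         483.25502592 208.0738574 ]
 [  0.           0.           1.        ]] [ 1.13043065 -0.46681355  0.6544115 ]
side [[408.75083475   0.         280.96026588]
 [  0.         408.75083475 207.23718315]
 [  0.           0.           1.        ]] [0.33961712 0.61260509 0.71602004]
```

View pics/scene0.png

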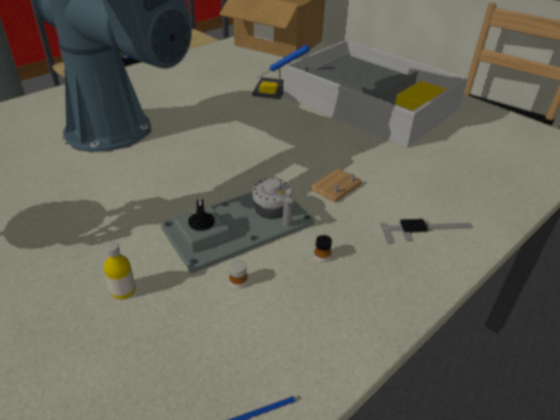

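View pics/side0.png

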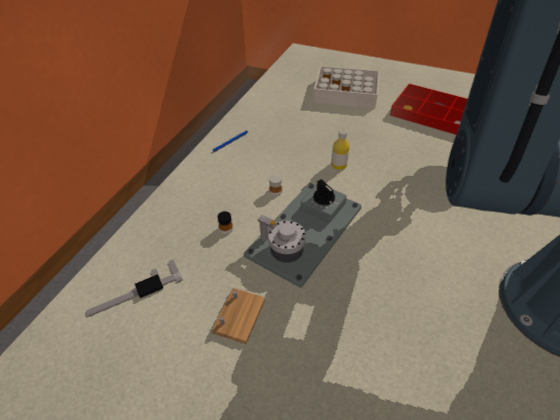

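The scene view shows the plate corners near (163,227), (190,263) and (314,222). In the side view they're near (312,184), (361,208), (300,281) and (246,247). The knob is at about (201,220) in scene and (324,195) in side; the hub is at about (272,185) and (287,230).

Create h.py:
```python
import numpy as np,cv2
from bench import r
from scipy.spatial.transform import Rotation as Ro
def ray(m,p,z):
    c=-m['R'].T@m['t'];d=m['R'].T@np.linalg.inv(m['K'])@[p[0],p[1],1]
    return c+d*(z-c[2])/d[2]
def proj(m,X):
    p=m['K']@(m['R']@np.asarray(X)+m['t']);return p[:2]/p[2]
def intool(X):
    s=r.read_state();return Ro.from_quat(s['tcp_rot']).inv().apply(np.asarray(X)-s['position'])
```

Run:
```python
from h import *
np.set_printoptions(precision=4,suppress=True)
m=r.camera_model("side");print([ray(m,p,.015) for p in((312,184),(361,208),(300,281),(246,247))], ray(m,(288,228),.080),ray(m,(324,188),.086))
m=r.camera_model("scene");print([ray(m,p,.015) for p in((163,227),(190,263),(314,222))],ray(m,(272,184),.080))
for n,p in(("oiler",(115,246)),("jara",(238,264)),("jarb",(323,240))):print(n,ray(m,p,.045 if n!="oiler" else .11)) 
s=r.read_state();m=r.camera_model("wrist");R=Ro.from_quat(s['tcp_rot']);print("cam in tool",R.inv().apply(-m['R'].T@m['t']-s['position']),R.as_matrix(),m['K'][0])
print((m['R']@R.as_matrix()))
```

```text
[array([ 0.5737, -0.1376,  0.015 ]), array([ 0.4352, -0.1009,  0.015 ]), array([0.4958, 0.1524, 0.015 ]), array([0.6381, 0.1141, 0.015 ])] [0.5519 0.0808 0.08  ] [ 0.5201 -0.0592  0.086 ]
[array([ 0.4538, -0.1186,  0.015 ]), array([ 0.5726, -0.1372,  0.015 ]), array([0.6442, 0.1202, 0.015 ])] [0.5551 0.0836 0.08  ]
oiler [ 0.543  -0.2542  0.11  ]
jara [ 0.6567 -0.0914  0.045 ]
jarb [0.714  0.0673 0.045 ]
cam in tool [ 0.0782 -0.0005 -0.1317] [[ 0.9269  0.3754 -0.0002]
 [ 0.3754 -0.9269  0.0016]
 [ 0.0004 -0.0016 -1.    ]] [328.0121   0.     280.0832]
[[ 0.002   1.      0.0002]
 [-0.9537  0.0019 -0.3009]
 [-0.3009  0.0004  0.9537]]
```

Careful with the scale: shifts go in units of 50 mm. That gives: 0.547 m is 10.94, -0.344 m is -6.88.

Request:
pendant(moves={"tx":[10.94, 10.94, 10.94, 10.94, 10.94, 10.94, 10.94, 10.94, 10.94, 10.94, 10.94, 10.94], "ty":[-6.88, -6.88, -6.88, -6.88, -6.88, -6.88, -6.88, -6.88, -6.88, -6.88, -6.88, -6.88], "tz":[0, 0, 0, 0, 0, 0, 0, 0, 0, 0, 0, 0], "rx":[0, 0, 0, 0, 0, 0, 0, 0, 0, 0, 0, 0], "ry":[0, 0, 0, 0, 0, 0, 0, 0, 0, 0, 0, 0], "rz":[-2.507, -2.507, -2.507, -2.507, -2.507, -2.507, -2.507, -2.507, -2.507, -2.507, -2.507, -2.507]}, jaw=0)

```text
t: 1.1
position: [0.5089, -0.1253, 0.2421]
tcp_rot: [0.585, 0.811, -0.0, -0.0]
ft_force: [0.9, -1.1, -0.2]
grip_width: 0.0002
finger_force: 0.0
```

Run:
```python
from h import *
s=r.read_state();print(intool([.594,-.009,.24]),Ro.from_quat(s['tcp_rot']).as_matrix()[:,0],s['qpos'])
```

```text
[0.08357271 0.1174001  0.00209756] [-3.14770803e-01  9.49167698e-01  1.51998206e-04] [-4.68074243e-01  6.69378831e-02  1.73399301e+00 -5.18891369e-05
  1.34092633e+00 -7.88277607e-01]
```

Scaled: 0.117 m is 2.34, 0.083 m is 1.66.

Request:
pendant(moves={"tx":[1.66, 1.66, 1.66, 1.66, 1.66, 1.66, 1.66, 1.66, 1.66, 1.66], "ty":[2.34, 2.34, 2.34, 2.34, 2.34, 2.34, 2.34, 2.34, 2.34, 2.34], "tz":[0, 0, 0, 0, 0, 0, 0, 0, 0, 0], "rx":[0, 0, 0, 0, 0, 0, 0, 0, 0, 0], "ry":[0, 0, 0, 0, 0, 0, 0, 0, 0, 0], "rz":[-1, -1, -1, -1, -1, -1, -1, -1, -1, -1]})

```text
t: 1.93
position: [0.5936, -0.0122, 0.2418]
tcp_rot: [0.13, 0.992, 0.0, -0.0]
ft_force: [0.8, 0.7, 0.7]
grip_width: -0.0001
finger_force: 0.0
```

Run:
```python
from h import *
s=r.read_state();print(Ro.from_quat(s['tcp_rot']).as_matrix()[:,0],s['qpos'],s['position'])
m=r.camera_model("wrist");i=r.capture("wrist");cv2.imwrite("pics/w1.png",i[:,:,::-1])
import pickle;pickle.dump(m,open("w1.pkl","wb"))
for X in([.516,-.0715,.086],[.555,.0835,.08]):print(proj(m,X))
```

```text
[-9.66251537e-01  2.57598998e-01  8.50603580e-04] [-2.20268322e-01  2.22993585e-01  1.55809092e+00  3.26129475e-05
  1.36135816e+00 -1.53053483e+00] [ 0.59364431 -0.01219094  0.24183606]
[187.86818862 124.82842532]
[373.90128817 122.15216112]
```

View pics/w1.png

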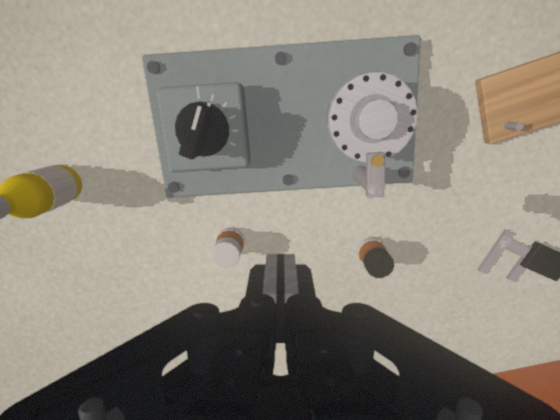

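The plate corners are at about (143,55), (418,36), (412,180) and (167,198). The knob is at about (203,128), with the pointer slightly right of up, and the hub top is at about (378,120). Next I'll measure these precisely.

Run:
```python
from h import *
import pickle
np.set_printoptions(precision=4,suppress=True)
m=pickle.load(open("w1.pkl","rb"));i=cv2.imread("pics/w1.png");hsv=cv2.cvtColor(i,cv2.COLOR_BGR2HSV)
C=[ray(m,p,.015) for p in((143,55),(418,36),(412,180),(167,198))];print(C,np.linalg.norm(C[1]-C[0]),np.linalg.norm(C[3]-C[0]))
# white pixels near knob
g=hsv[:,:,2];w=((g>150)&(hsv[:,:,1]<60)).astype(np.uint8);w[:80]=0;w[175:]=0;w[:,:160]=0;w[:,245:]=0
n,l,st,ce=cv2.connectedComponentsWithStats(w)
for k in range(1,n):
    if st[k,4]>4:
        ys,xs=np.where(l==k);z=.086 if st[k,4]>40 else .045
        P=np.array([ray(m,(x,y),z)[:2] for x,y in zip(xs,ys)]);c=P.mean(0);u,s,v=np.linalg.svd(P-c);print(st[k],ce[k],c,"deg",np.degrees(np.arctan2(*v[0][::-1])))
crop=i[30:205,135:425];cv2.imwrite("pics/w1c.png",cv2.resize(crop,(783,472),interpolation=cv2.INTER_CUBIC))
```

```text
[array([ 0.4393, -0.1118,  0.015 ]), array([0.4925, 0.1563, 0.015 ]), array([0.6352, 0.1304, 0.015 ]), array([ 0.585 , -0.1413,  0.015 ])] 0.2732851130535075 0.14864262006744697
[196  86   4  13  32] [197.5    92.125] [ 0.4893 -0.064 ] deg -11.364121672438555
[210  94   4   7  18] [211.7778  96.9444] [ 0.4968 -0.0523] deg -33.14016051258171
[223 102   4   5  14] [224.5 104. ] [ 0.506  -0.0426] deg -55.63473622809165
[192 106   9  23  76] [195.9868 117.25  ] [ 0.5119 -0.0628] deg -35.489944024371574
[160 161   3  14  28] [160.6429 168.9286] [ 0.5492 -0.1241] deg -16.19586726276351
```

View pics/w1c.png

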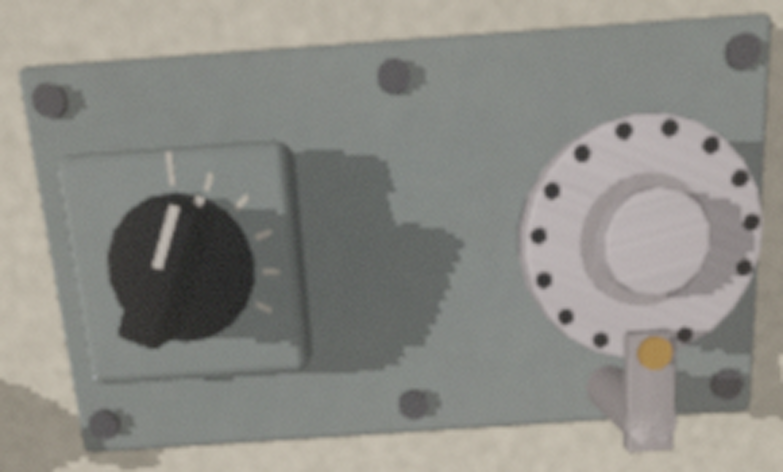

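Run:
```python
from h import *
import pickle
np.set_printoptions(precision=4,suppress=True)
m=pickle.load(open("w1.pkl","rb"))
q=lambda x,y,z:ray(m,(x/2.7+135,y/2.7+30),z)
h=q(657,243,.081);k=q(180.5,267,.053);g=q(650,333,.080);rim=q(641,235,.065)
a=[q(x,y,.015) for x,y in((22,70),(768,14),(748,410),(85,448))]
print("hub",h,"rim",rim,"knob",k,"guide",g,"dist",np.linalg.norm(h[:2]-k[:2]),np.linalg.norm(g[:2]-h[:2]))
d=h-k;print("yaw from axes",-np.degrees(np.arctan2(d[0],d[1])),"plate ctr",np.mean(a,0),"mid",(h+k)/2)
print("hub diam",np.linalg.norm(q(604,243,.081)-q(709,243,.081)))
r2=r.camera_model("side");print("side hub",ray(r2,(287.5,229),.081));r3=r.camera_model("scene");print("scene hub",ray(r3,(272,184),.081))
for X in(h,k):print(proj(r2,X),proj(r3,X))
```

```text
hub [0.5541 0.0872 0.081 ] rim [0.552  0.0868 0.065 ] knob [ 0.5224 -0.0691  0.053 ] guide [0.582  0.0804 0.08  ] dist 0.1594982562380202 0.02876773266663539
yaw from axes -11.455555266870673 plate ctr [0.538  0.0087 0.015 ] mid [0.5382 0.0091 0.067 ]
hub diam 0.03352827534688087
side hub [0.5514 0.0846 0.081 ]
scene hub [0.5561 0.0826 0.081 ]
[285.8404 229.5233] [272.9862 182.6884]
[323.4664 195.4879] [202.2395 218.4205]
```

Checks: axis spacing is 159.5 mm (160 expected), guide to hub is 28.8 mm (29 expected), yaw is -11.45°, and the knob bar at -35.5° means stop 1. Moving over the hub.

Scaled: 0.137 m is 2.74, 0.04 m is 0.8.

Request:
pendant(moves={"tx":[1.28, 1.28, 1.28, 1.28, 1.28, 1.28, 1.28, 1.28, 1.28], "ty":[1.72, 1.72, 1.72, 1.72, 1.72, 1.72, 1.72, 1.72, 1.72], "tz":[0, 0, 0, 0.8, 1.6, 2.4, 2.74, 2.74, 2.74], "rx":[0, 0, 0, 0, 0, 0, 0, 0, 0], "ry":[0, 0, 0, 0, 0, 0, 0, 0, 0], "rz":[-0.061, -0.061, -0.061, -0.061, -0.061, -0.061, -0.061, -0.061, -0.061]}, jaw=0)

```text
t: 2.73
position: [0.5532, 0.0871, 0.1047]
tcp_rot: [0.099, 0.995, -0.0, -0.001]
ft_force: [0.6, 0.7, 0.0]
grip_width: 0.0
finger_force: 0.0
```

Run:
```python
from h import *
s=r.read_state();print(s['ft_force'],intool([.554,.087,.105]),Ro.from_quat(s['tcp_rot']).as_matrix()[:,0])
```

```text
[0.56188019 0.65556492 0.00165769] [-7.65588443e-04  6.69433226e-05 -3.16323681e-04] [-0.9804554   0.19672905  0.00221248]
```

Scaled: 0.014 m is 0.28, 0.013 m is 0.26.

Request:
pendant(moves={"tx":[0, 0, 0, 0, 0, 0], "ty":[0, 0, 0, 0, 0, 0], "tz":[0.12, 0.2, 0.24, 0.26, 0.28, 0.28], "rx":[0, 0, 0, 0, 0, 0], "ry":[0, 0, 0, 0, 0, 0], "rz":[0, 0, 0, 0, 0, 0]})

```text
t: 3.23
position: [0.5547, 0.087, 0.0927]
tcp_rot: [0.098, 0.995, 0.0, 0.001]
ft_force: [-0.5, -0.1, 4.8]
grip_width: 0.0002
finger_force: 2.2
```

Request:
pendant(moves={"tx":[0, 0, 0], "ty":[0, 0, 0], "tz":[0.02, 0.04, 0.04], "rx":[0, 0, 0], "ry":[0, 0, 0], "rz":[0, 0, 0]})

```text
t: 3.48
position: [0.5548, 0.0871, 0.0909]
tcp_rot: [0.098, 0.995, -0.0, 0.001]
ft_force: [-1.3, -0.3, 4.8]
grip_width: 0.0001
finger_force: 2.6
```

Scaled: 0.002 m is 0.04, 0.001 m is 0.02.

Request:
pendant(moves={"tx":[0, 0, 0], "ty":[0, 0, 0], "tz":[0.02, 0.04, 0.04], "rx":[0, 0, 0], "ry":[0, 0, 0], "rz":[0, 0, 0]})

```text
t: 3.73
position: [0.5548, 0.087, 0.0889]
tcp_rot: [0.098, 0.995, -0.0, 0.001]
ft_force: [-1.6, -0.4, 4.7]
grip_width: -0.0003
finger_force: 2.6
```

Request:
pendant(moves={"tx":[0, 0, 0], "ty":[0, 0, 0], "tz":[0.02, 0.04, 0.04], "rx":[0, 0, 0], "ry":[0, 0, 0], "rz":[0, 0, 0]})

```text
t: 3.98
position: [0.5548, 0.0871, 0.0869]
tcp_rot: [0.098, 0.995, 0.0, 0.001]
ft_force: [-1.2, -1.0, 5.0]
grip_width: 0.0001
finger_force: 2.6
```

Request:
pendant(moves={"tx":[0, 0], "ty":[0, 0], "tz":[0.02, 0.02], "rx":[0, 0], "ry":[0, 0], "rz":[0, 0]})

```text
t: 4.15
position: [0.5548, 0.0871, 0.086]
tcp_rot: [0.098, 0.995, -0.0, 0.001]
ft_force: [-1.4, -1.0, 6.5]
grip_width: 0.0
finger_force: 3.4
```

Scaled: 0.0007 m is 0.014.

Request:
pendant(moves={"tx":[0, 0], "ty":[0, 0], "tz":[0.014, 0.014], "rx":[0, 0], "ry":[0, 0], "rz":[0, 0]})

```text
t: 4.32
position: [0.5548, 0.0871, 0.0859]
tcp_rot: [0.098, 0.995, -0.0, 0.001]
ft_force: [-4.3, -0.0, 11.4]
grip_width: 0.0
finger_force: 5.7
```

Request:
pendant(moves={"tx":[0, 0, 0], "ty":[0, 0, 0], "tz":[0.014, 0.014, 0.014], "rx":[0, 0, 0], "ry":[0, 0, 0], "rz":[0, 0, 0]})

```text
t: 4.57
position: [0.555, 0.0871, 0.0858]
tcp_rot: [0.098, 0.995, -0.0, 0.001]
ft_force: [-7.1, -0.1, 16.2]
grip_width: 0.0005
finger_force: 8.0
```

The wheel is home: hard stop at 16 N with the tip at z = 74.8 mm. Going to the knob.

Scaled: 0.001 m is 0.02, -0.16 m is -3.2.

Request:
pendant(moves={"tx":[0, 0, 0.02, 0.02, 0.02, 0.02, 0.02, 0.02, 0.02], "ty":[0, 0, -0.8, -1.6, -2.4, -3.2, -3.2, -3.2, -3.2], "tz":[-0.4, -1.2, -1.6, -1.6, -1.6, -1.6, -1.6, -1.6, -1.6], "rx":[0, 0, 0, 0, 0, 0, 0, 0, 0], "ry":[0, 0, 0, 0, 0, 0, 0, 0, 0], "rz":[0, 0, 0.1, 0.2, 0.3, 0.42, 0.42, 0.42, 0.42]}, jaw=0.05)

```text
t: 5.32
position: [0.5219, -0.0695, 0.1633]
tcp_rot: [0.303, 0.953, 0.0, 0.0]
ft_force: [-0.0, 0.1, -0.8]
grip_width: 0.05
finger_force: 0.0
```

Run:
```python
from h import *
s=r.read_state();m=r.camera_model("wrist");i=r.capture("wrist");cv2.imwrite("pics/w2.png",i[:,:,::-1])
x=Ro.from_quat(s['tcp_rot']).as_matrix()[:,0];print(intool([.5226,-.0694,.07]),np.degrees(np.arctan2(x[1],x[0])),proj(m,[.5226,-.0694,.086]),s['grip_width'])
```

```text
[-0.00088735 -0.00013456  0.09309046] 144.71741757608902 [278.5175489  223.75273594] 0.050006280620565856
```

View pics/w2.png

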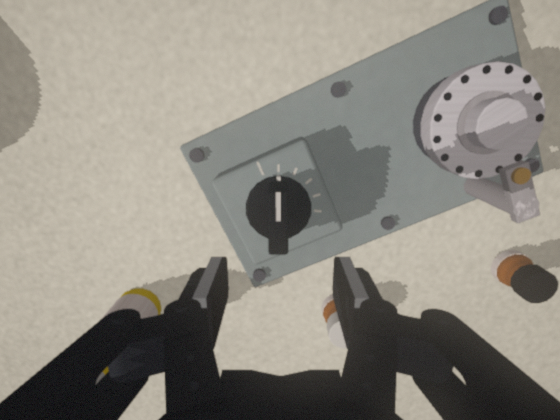

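The bar stands vertical at column 278, centred between the fingers. The pointer is at the tick at (278,172), one after the longest tick at (261,168), so the knob is at stop 1. Descending and gripping.

Scaled: 0.093 m is 1.86, 0.085 m is 1.7.

Request:
pendant(moves={"tx":[0, -0.02, -0.02, -0.02, -0.02, -0.02], "ty":[0, 0, 0, 0, 0, 0], "tz":[0.6, 1.2, 1.7, 1.86, 1.86, 1.86], "rx":[0, 0, 0, 0, 0, 0], "ry":[0, 0, 0, 0, 0, 0], "rz":[0, 0, 0, 0, 0, 0]}, jaw=0.05)

```text
t: 5.87
position: [0.523, -0.0693, 0.0703]
tcp_rot: [0.302, 0.953, 0.0, -0.0]
ft_force: [0.1, 0.3, 0.4]
grip_width: 0.0497
finger_force: 0.0
```

Request:
pendant(moves={"tx":[0, 0, 0, 0, 0, 0], "ty":[0, 0, 0, 0, 0, 0], "tz":[0, 0, 0, 0, 0, 0], "rx":[0, 0, 0, 0, 0, 0], "ry":[0, 0, 0, 0, 0, 0], "rz":[0, 0, 0, 0, 0, 0]}, jaw=0, force=50)

```text
t: 6.37
position: [0.5229, -0.0717, 0.0718]
tcp_rot: [0.303, 0.953, -0.001, 0.001]
ft_force: [-5.3, -4.2, 7.5]
grip_width: 0.0135
finger_force: 49.9
```

```bash
python3 -c "
from h import *
s=r.read_state();x=Ro.from_quat(s['tcp_rot']).as_matrix()[:,0];print(s['ft_torque'],np.degrees(np.arctan2(x[1],x[0])))"
```

```text
[-0.68499564  0.8661636  -0.00915682] 144.73176680834578
```

Scaled: -0.003 m is -0.06, -0.002 m is -0.04.

Request:
pendant(moves={"tx":[-0.02, -0.02, -0.02], "ty":[-0.02, -0.06, -0.06], "tz":[-0.02, -0.04, -0.04], "rx":[0, 0, 0], "ry":[0, 0, 0], "rz":[0, 0, 0]})

```text
t: 6.62
position: [0.5227, -0.072, 0.0719]
tcp_rot: [0.304, 0.953, 0.002, 0.001]
ft_force: [7.4, 6.2, -6.9]
grip_width: 0.0131
finger_force: 50.2
```

```bash
python3 -c "
from h import *
s=r.read_state();R=Ro.from_quat(s['tcp_rot']);x=R.as_matrix()[:,0];print(R.inv().apply(s['ft_force']),R.inv().apply(s['ft_torque']),np.degrees(np.arctan2(x[1],x[0])))"
```

```text
[-2.41105334  9.35010805  6.91077827] [-1.6061852  -0.39823548  0.01482178] 144.6524288581515
```

Create f.py:
```python
from h import *
np.set_printoptions(precision=3,suppress=True)
s=r.read_state();R=Ro.from_quat(s['tcp_rot']);x=R.as_matrix()[:,0];print("F",R.inv().apply(s['ft_force']),"T",R.inv().apply(s['ft_torque']),"yaw",np.degrees(np.arctan2(x[1],x[0])),"z",R.as_matrix()[:,2])
```

```text
(no output)
```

Request:
pendant(moves={"tx":[0.01, 0.01, 0.01], "ty":[0.034, 0.034, 0.034], "tz":[0.02, 0.02, 0.02], "rx":[0, 0, 0], "ry":[0, 0, 0], "rz":[0, 0, 0]}, jaw=0, force=70)

```text
t: 6.87
position: [0.5229, -0.0718, 0.0719]
tcp_rot: [0.303, 0.953, -0.0, 0.001]
ft_force: [-1.5, -0.1, 6.0]
grip_width: 0.0127
finger_force: 73.8
```

```bash
python3 f.py
```

```text
F [ 1.14  -0.941 -6.038] T [0.039 0.196 0.066] yaw 144.7283144004013 z [ 0.002 -0.001 -1.   ]
```

Request:
pendant(moves={"tx":[0, 0, 0], "ty":[0, 0, 0], "tz":[0, 0, 0], "rx":[0, 0, 0], "ry":[0, 0, 0], "rz":[0.05, 0.1, 0.1]})

```text
t: 7.12
position: [0.5228, -0.0719, 0.0719]
tcp_rot: [0.351, 0.936, -0.0, 0.001]
ft_force: [-2.0, -0.5, 5.4]
grip_width: 0.0121
finger_force: 74.1
```

```bash
python3 f.py
```

```text
F [ 1.186 -1.746 -5.447] T [ 0.053  0.237 -0.309] yaw 138.86795447572322 z [ 0.001 -0.001 -1.   ]
```

Request:
pendant(moves={"tx":[0, 0, 0], "ty":[0, 0, 0], "tz":[0, 0, 0], "rx":[0, 0, 0], "ry":[0, 0, 0], "rz":[0.05, 0.1, 0.1]})

```text
t: 7.37
position: [0.5227, -0.0721, 0.0719]
tcp_rot: [0.398, 0.917, -0.0, 0.001]
ft_force: [-3.0, -0.6, 8.9]
grip_width: 0.013
finger_force: 74.8
```

```bash
python3 f.py
```

```text
F [ 1.589 -2.651 -8.867] T [0.231 0.292 0.007] yaw 133.11005633494136 z [ 0.001 -0.001 -1.   ]
```

Request:
pendant(moves={"tx":[0, 0, 0], "ty":[0, 0, 0], "tz":[0, 0, 0], "rx":[0, 0, 0], "ry":[0, 0, 0], "rz":[0.05, 0.1, 0.1]})

```text
t: 7.62
position: [0.5226, -0.0721, 0.0719]
tcp_rot: [0.443, 0.896, -0.0, 0.001]
ft_force: [-0.9, -2.3, 2.4]
grip_width: 0.0129
finger_force: 73.6
```

```bash
python3 f.py
```

```text
F [-1.254 -2.11  -2.416] T [ 0.415 -0.129  0.18 ] yaw 127.36690967395165 z [ 0.001 -0.001 -1.   ]
```

Request:
pendant(moves={"tx":[0, 0, 0], "ty":[0, 0, 0], "tz":[0, 0, 0], "rx":[0, 0, 0], "ry":[0, 0, 0], "rz":[0.06, 0.12, 0.12]})

```text
t: 7.87
position: [0.5225, -0.0722, 0.0719]
tcp_rot: [0.496, 0.868, -0.0, 0.001]
ft_force: [-3.8, -1.9, 6.7]
grip_width: 0.0126
finger_force: 74.2
```

```bash
python3 f.py
```

```text
F [ 0.308 -4.207 -6.696] T [0.482 0.034 0.027] yaw 120.48336510548577 z [ 0.001 -0.001 -1.   ]
```

Request:
pendant(moves={"tx":[0, 0, 0], "ty":[0, 0, 0], "tz":[0, 0, 0], "rx":[0, 0, 0], "ry":[0, 0, 0], "rz":[0.05, 0.1, 0.1]})

```text
t: 8.12
position: [0.5224, -0.0723, 0.0719]
tcp_rot: [0.539, 0.842, -0.001, 0.001]
ft_force: [-4.2, -2.4, 7.7]
grip_width: 0.0124
finger_force: 74.4
```

```bash
python3 f.py
```

```text
F [-0.383 -4.82  -7.732] T [ 0.586 -0.099 -0.105] yaw 114.80948962023831 z [ 0.    -0.001 -1.   ]
```

Request:
pendant(moves={"tx":[0, 0, 0], "ty":[0, 0, 0], "tz":[0, 0, 0], "rx":[0, 0, 0], "ry":[0, 0, 0], "rz":[0.05, 0.1, 0.1]})

```text
t: 8.37
position: [0.5223, -0.0724, 0.0719]
tcp_rot: [0.58, 0.814, -0.001, 0.0]
ft_force: [-5.9, -1.4, 7.8]
grip_width: 0.0128
finger_force: 74.3
```

```bash
python3 f.py
```

```text
F [ 0.611 -6.008 -7.754] T [ 0.92  -0.035 -0.046] yaw 109.06009374487358 z [ 0.    -0.001 -1.   ]
```

Request:
pendant(moves={"tx":[0, 0, 0], "ty":[0, 0, 0], "tz":[0, 0, 0], "rx":[0, 0, 0], "ry":[0, 0, 0], "rz":[0.05, 0.1, 0.1]})

```text
t: 8.62
position: [0.5222, -0.0724, 0.0719]
tcp_rot: [0.62, 0.784, -0.001, 0.0]
ft_force: [-6.4, -1.2, 12.4]
grip_width: 0.0128
finger_force: 74.9
```

```bash
python3 f.py
```

```text
F [  0.297  -6.552 -12.391] T [ 1.024 -0.133  0.058] yaw 103.31164258654047 z [-0.    -0.001 -1.   ]
```

Scaled: -0.0012 m is -0.024, -0.001 m is -0.02.

Request:
pendant(moves={"tx":[0, 0, 0, 0], "ty":[-0.012, -0.024, -0.024, -0.024], "tz":[-0.01, -0.02, -0.02, -0.02], "rx":[0, 0, 0, 0], "ry":[0, 0, 0, 0], "rz":[0.06, 0.115, 0.115, 0.115]})

```text
t: 8.95
position: [0.5218, -0.0725, 0.072]
tcp_rot: [0.663, 0.749, 0.0, 0.001]
ft_force: [3.8, -2.8, -6.6]
grip_width: 0.0123
finger_force: 72.4
```

```bash
python3 f.py
```

Run:
```python
from h import *
for n in("scene","side","wrist"):
    i=r.capture(n);m=r.camera_model(n);p=proj(m,[.5225,-.071,.07]).astype(int);print(n,p)
    c=i[max(p[1]-60,0):p[1]+60,max(p[0]-60,0):p[0]+120] if n!="wrist" else i[40:360,60:560]
    cv2.imwrite(f"pics/{n}3.png",c[:,:,::-1])
a=cv2.resize(cv2.imread("pics/scene3.png"),(400,267));b=cv2.resize(cv2.imread("pics/side3.png"),(400,267));w=cv2.imread("pics/wrist3.png");w=cv2.resize(w,(500,320))
o=np.zeros((590,800,3),np.uint8);o[:267,:400]=a;o[:267,400:]=b;o[268:588,:500]=w;cv2.imwrite("pics/c3.png",o)
```

```text
F [-3.272  3.461  6.611] T [-0.807 -0.706  0.014] yaw 96.92832683578736 z [ 0.002 -0.001 -1.   ]
scene [200 212]
side [324 189]
wrist [278 279]
```

View pics/c3.png

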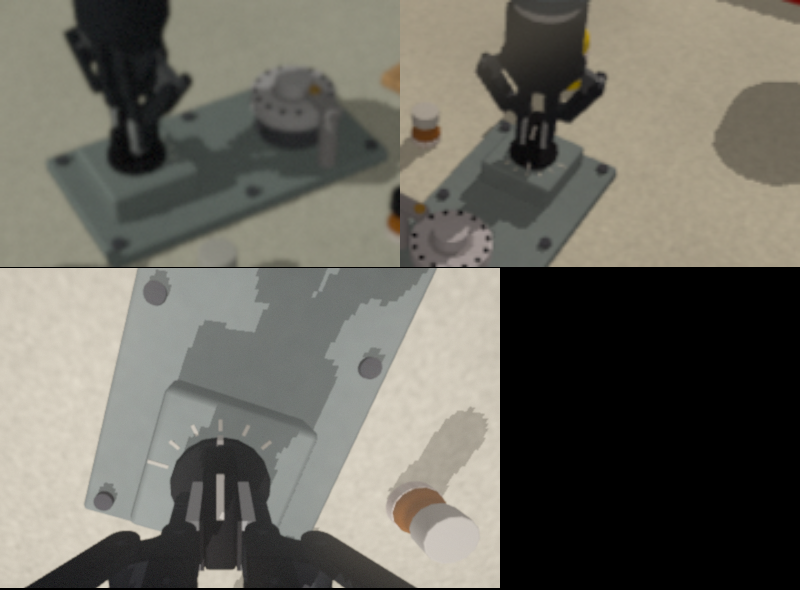

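The pointer line at column 220 lines up with the tick at (220,425). Counting from the longest tick at (157,463) as zero, that is the third. The torque is about zero, so the knob is sitting in its stop. The jars are standing where they were.

```bash
python3 -c "
from bench import r
print(r.hand_in())"
```

```text
the job is handed in; nothing more can be done
None
```

I pressed the wheel blank down until it stopped hard at 16 N (hub top at 74.8 mm), then turned the knob from stop 1 to its third stop. I handed the job in at about 9 s with the knob still gripped; the simulator gave no verdict.

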